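# Sound the test chord on the concertina action jig

## Task

Test the chord on the wooden action jig: with one fingertip on each, press the two round buttons down together, all the way, and keep both down for three seconds; then let both spring back up and move clear. Do not press the square button, and do not pick up or move anything else: the sliding block and the things standing around the jig stay where they are.

Things in the scene. Friction and masses are not known exactly. Their poses are not given: they have to be found in the camera images.
- round_fixed_top (a point): Centre of the top face of the first round button: a flat steel disc 20 mm in diameter and 8 mm thick, on the fixed ebony board of the jig, the middle one of the three buttons in a row. At rest its top is 52 mm above the work surface and 18 mm above the ebony under it. x, y, z axes are the jig's: z up, y along the row of buttons towards the square one, x across the row towards the leather pallets.
- round_sliding_top (a point): Centre of the top face of the second round button, the same steel disc at the same height, on the small ebony block at the jig's -y end. The block is set at random so that the two round buttons are 50 to 68 mm apart, centre to centre, along the jig's y. Same axes.
- square_key_top (a point): Centre of the top of the square button (steel, 20 x 20 mm, same height), 55 mm from the first round button on the other side (jig +y). Not to be pressed.
- round_fixed (a joint): How far the first round button is pushed down, m: 0 up, 0.008 fully down. Sprung: 1.8 N starts it, about 4.2 N holds it at the bottom; springs back when let go. Its brass lever lifts a leather pallet 54 mm away in the jig's +x (moving part, up to 65 mm high).
- round_sliding (a joint): The same for the second round button: 0 up, 0.008 fully down, same spring.
- square_key (a joint): The same for the square button; stays at 0.
- block_mid (a point): Centre of the sliding ebony block (50 x 30 x 18 mm, top 34 mm above the work surface) that carries the second round button; it sits on two rods along the jig's y and is held by friction of about 15 N. It is not to be shifted.
- jig: The jig, fixed: maple base 150 (x) x 250 (y) x 16 mm, origin at the centre of its underside. The row of buttons runs along its y at x = 0; the first round button is at y = +30 mm, the square one at y = +85 mm.
- canister: Brass screw-top canister, 70 mm across, 95 mm high, loose, beside one end of the jig (which end varies); origin at the centre of its underside. Bystander.
- jar: Squat amber glass jar with a black cap, 72 mm across, 64 mm high, loose, beside the other end of the jig; origin at the centre of its underside. Bystander.
- pin_vise: Steel pin vise, lying, 100 mm long, 12 mm thick, loose, beyond the jig; origin under its middle, x along it. Bystander.
- wedge: Maple reed pan wedge, 80 x 28 x 16 mm, loose, beyond the jig; origin at the centre of its underside. Bystander.

How it is judged:
On the way:
1. both round buttons are down (6 mm or more of their 8 mm) at once, for 2.7 s without a break (value of joint each of round_fixed, round_sliding above 0.006 m), for 2.7 s.
At the end, for the whole second after the job is handed in: All three buttons are up again (within 1.5 mm), the sliding block is within 6 mm of where it was, and canister, jar, pin vise and wedge are within 20 mm of where they stood, canister and jar upright (value of joint each of round_fixed, round_sliding, square_key below 0.0015 m and distance of block_mid from where it was at the start of the episode below 0.006 m and distance of each of canister, jar, pin_vise, wedge from where it was at the start of the episode below 0.02 m and angle between each of canister, jar's own z axis and vertical below 0.2 rad); the robot touches nothing.
It fails at once if one round button goes down (6 mm) while the other is still up (under 1.5 mm) ((value of joint round_fixed above 0.006 m and value of joint round_sliding below 0.0015 m) or (value of joint round_sliding above 0.006 m and value of joint round_fixed below 0.0015 m)).
It fails at once if the square button is pressed (more than 2.5 mm) (value of joint square_key above 0.0025 m).
It fails at once if the sliding block is shifted more than 6 mm (distance of block_mid from where it was at the start of the episode above 0.006 m).
It fails at once if a bystander is lifted or moved more than 20 mm (distance of any of canister, jar, pin_vise, wedge from where it was at the start of the episode above 0.02 m).
It also fails if it takes over 34 s, if anything falls off the work surface, if the arm or the gripper's body presses on something with over 40 N, if the wrist force passes 120 N, or if a joint passes its speed limit or range.

## Robot

A 7-joint arm with a two-finger parallel gripper is mounted at the origin on the work surface. World frame = base frame: x ahead of the robot, y to its left, z up, the work surface at z = 0. Lengths are in m, angles in rad, forces in N, time in s.
With the tool pointing down it reaches from about 0.4 to 0.85 m from the base axis. Payload 10.4 kg.
Tool frame: the origin (TCP) lies at the very end of the fingers, on their centre line; the grasp point (between the pads) lies 19 mm behind it; x points along the fingers, z is the direction in which the jaws open and shut, and the axes are right-handed (so a half turn about x gives the same grasp; the last joint's range is limited). The gripper opens to 85 mm and grips with 20 to 120 N. Pads are 22 mm wide; open, the fingers measure 114 mm over their backs; the gripper's body (76 mm by 85 mm) begins 54 mm behind the grasp point. The pads swing forward as they close: fully open they stand 13 mm farther back than shut.
Start: joints at [-1.299, 0.332, -0.065, 1.46, 0.022, 1.35, -0.088], TCP at [0.182, 0.598, 0.231] pointing down, gripper open.
Joint ranges: [-2.6, 2.6], [-0.5, 2.12], [-1.47, 1.34], [0.16, 2.42], [-1.27, 4.41], [0.06, 2.06], [-2.6, 2.6]. Speed limits (rad/s): [2.22, 2.22, 2.79, 2.79, 3.14, 3.14, 3.14].

## Interface

Orientations are given as a unit quaternion [x, y, z, w].
In Python, from workcell import telemetry, viewer, manip, spot_in, mark_of gives the robot as it stands. The module is installed in compiled form; this text tells all that it offers.
- The arm moves only by the shell command python3 -m crank 'ROWS' [FORCE]. ROWS is JSON, a list of rows, each a list of 3 entries, a list of its own where there are three numbers: the closure, from 0 (fully open) to 1 (shut), then the shift along the world's x, y, z in cm, then the turn, a rotation vector about the world's x, y, z in rad. A call has 1 to 12 rows; each row shifts and turns the commanded pose from where the row before left it; what a row does not reach is not made up. A row lasts 1/12 s, in which the tool goes at most 41.7 mm and 7.16 degrees, less where a joint would pass 70% of its speed; a pose out of reach is approached as far as the arm can. A call with a gripper value outside its range is refused whole. The fingers move at their own pace and stop on an object; FORCE is the grip in N (left out, the last holds). Time passes only in rows, so rows that do not move let the fingers close. It gives the time, the measured TCP pose, the force and the opening at its end, in the units of the state.
- telemetry.get_obs(): the state, without advancing time (a new reading comes with each control period).
- viewer.camera(name): name is "scene" or "top"; returns a dict with "frame" (480x640x3 uint8, red, green, blue), "intrinsics" (3x3 intrinsics, pixels), "k1" (the pictures are not rectified: a ray, as slopes to the right and down, at radius r is drawn at 1 + k1 r^2 times it, then the intrinsics apply), "cam_to_world" (4x4, takes a point from camera to world coordinates). Camera axes: x right, y up, looking along -z (the intrinsics and any distortion apply to the point x, -y, -z); pixel columns grow to the right and rows downward; lengths in m; the calibration is good to about 2 mm. A picture is of the moment at which its call begins. There is no depth.
- manip.hand_in(): hands the job in, once; it reports no verdict.
Trained networks look in a picture, given as the dict that the camera call returned (one of the last four; its "shot" number tells which), for a name from the list of things; names that differ only in an ending like _2 or _b are one class to them, and where a whole thing is asked for, a point or a joint stands for the part that bears it (a point fixed in the world has none). Each returns a list of dicts, best first, with "conf" (0 to 1); they miss things now and then, are a little off and sometimes report something else, mostly with a low value. They report only what shows in the picture. A call takes as long as a camera call.
- spot_in(thing, picture): "location" ([x, y, z] in m, in the coordinates of the camera as it stood for that picture, good to about 4 mm: the middle of the surface that is visible of it).
- mark_of(thing, picture): "location" ([x, y, z] in m, in the coordinates of the camera as it stood for that picture, good to about 4 mm: a listed point, or the origin of a listed thing).
The state is a dict: "clock": time; "joint_pos": joint angles; "joint_velocities": joint speeds; "tau": joint torques, N m; "position": TCP position; "ee_rot": TCP orientation; "ft_force": force on the tool from outside, world axes, zero at the start; "torque": the same for the moment, N m; "grip_width": opening from 0.0 (shut) to 1.0 (fully open).
Only numpy, scipy, OpenCV 4.12 (cv2) and the standard library are available. Lean on these libraries where they do the work, as an engineer would, in place of code of your own. Each camera call takes 0.05 s, during which the arm holds its last target. There are 200 camera calls.

## Working session

There is one attempt and no reset: what is moved stays moved. The work goes in short steps, Python scripts to look and compute and a shell command to move; the robot and the scene stay as the last step left them, time stands still between calls to the robot, and variables do not carry over. Pictures are saved under pics/ and viewed, about 8 in all and at most 12, crops included, and the job is handed in when it is done.

```bash
mkdir -p pics
cat > h.py <<'E'
import numpy as np, cv2
from workcell import telemetry, viewer, manip, spot_in, mark_of
def w(pic,p): 
    T=np.array(pic["cam_to_world"]); return T[:3,:3]@np.array(p)+T[:3,3]
def proj(pic,P):
    T=np.array(pic["cam_to_world"]); c=T[:3,:3].T@(np.array(P)-T[:3,3]); s=np.array([c[0],-c[1]])/-c[2]
    s=s*(1+pic["k1"]*(s@s)); K=np.array(pic["intrinsics"]); return K[:2,:2]@s+K[:2,2]
def ray(pic,uv,z):
    T=np.array(pic["cam_to_world"]);K=np.array(pic["intrinsics"])
    d=np.linalg.solve(K[:2,:2],np.array(uv,float)-K[:2,2]); s=d.copy()
    for _ in range(20): s=d/(1+pic["k1"]*(s@s))
    v=T[:3,:3]@np.array([s[0],-s[1],-1]); o=T[:3,3]; return o+v*(z-o[2])/v[2]
def save(n,im): cv2.imwrite('pics/'+n,cv2.cvtColor(im,cv2.COLOR_RGB2BGR))
E
python3 - <<'E'
from h import *
np.set_printoptions(precision=4,suppress=True)
o=telemetry.get_obs(); print(o)
for n in("top","scene"):
    p=viewer.camera(n); save(n+'1.png',p["frame"]); print(n)
    for t in("round_fixed_top","round_sliding_top","square_key_top","block_mid","jig","canister","jar","pin_vise","wedge"):
        for r in mark_of(t,p)[:2]:
            P=w(p,r["location"]); print(t,round(r["conf"],2),P,proj(p,P))
E
```

```text
{'clock': 0.0, 'joint_pos': array([-1.2986,  0.3329, -0.0647,  1.4609,  0.0216,  1.3499, -0.0885]), 'joint_velocities': array([ 0.0003,  0.0001, -0.0003,  0.0009, -0.0018,  0.0006,  0.0013]), 'tau': array([  0.    , -62.5439,   0.0491, -39.1604,   0.0161,   0.01  ,
        -0.    ]), 'position': array([0.1815, 0.5977, 0.2305]), 'ee_rot': array([-0.4215,  0.5684,  0.4208,  0.5676]), 'ft_force': array([0.8294, 0.2413, 0.0772]), 'torque': array([-0.0101, -0.0313,  0.0485]), 'grip_width': 0.9941452625920584}
top
round_fixed_top 0.43 [0.563  0.0915 0.0508] [307.9884 292.8198]
round_sliding_top 0.63 [0.5481 0.0362 0.0509] [342.1725 303.2149]
square_key_top 0.64 [0.5795 0.1412 0.0561] [277.4185 281.1056]
square_key_top 0.39 [ 0.682  -0.0481 -0.0032] [390.7162 232.7456]
block_mid 0.87 [0.5494 0.0349 0.0255] [342.3957 304.3035]
jig 0.73 [0.5506 0.0375 0.0256] [340.8751 303.5604]
jig 0.64 [0.5573 0.0578 0.0049] [328.5683 300.6258]
canister 0.7 [ 0.518  -0.1397 -0.0005] [445.6556 328.5602]
canister 0.45 [ 0.6556  0.2266 -0.0056] [234.6454 242.6009]
jar 0.76 [ 0.6528  0.2275 -0.0033] [233.7297 243.8431]
pin_vise 0.71 [ 0.7294  0.0643 -0.0004] [327.9311 204.7255]
pin_vise 0.47 [0.5555 0.0625 0.0007] [325.776  301.9133]
wedge 0.77 [ 0.682  -0.0472 -0.0036] [390.1743 232.8081]
scene
round_fixed_top 0.45 [0.5627 0.0858 0.0519] [306.0857 232.2181]
round_sliding_top 0.7 [0.5827 0.1441 0.051 ] [334.0529 227.0175]
round_sliding_top 0.42 [0.5483 0.0311 0.0507] [280.3276 239.0444]
square_key_top 0.48 [0.5826 0.1427 0.0546] [333.5783 225.9256]
block_mid 0.66 [0.5469 0.0293 0.0214] [279.7158 249.7834]
jig 0.87 [0.5588 0.0608 0.0062] [295.4479 252.3332]
canister 0.63 [ 0.5206 -0.1431 -0.0016] [201.3753 284.9045]
jar 0.83 [0.6537 0.2197 0.0007] [381.0861 248.9619]
pin_vise 0.62 [ 0.732   0.0618 -0.0002] [347.8707 302.9105]
wedge 0.96 [ 0.6799 -0.045  -0.001 ] [286.756  311.5088]
wedge 0.39 [0.5655 0.0865 0.0526] [307.1311 232.4884]
```

Run:
```python
import cv2
a=cv2.imread('pics/top1.png')[220:360,220:420]; b=cv2.imread('pics/scene1.png')[180:320,210:410]
cv2.imwrite('pics/crop1.png',cv2.resize(a,None,fx=4,fy=4,interpolation=2)); cv2.imwrite('pics/crop2.png',cv2.resize(b,None,fx=4,fy=4,interpolation=2))
```

```text
(no output)
```

View pics/crop1.png

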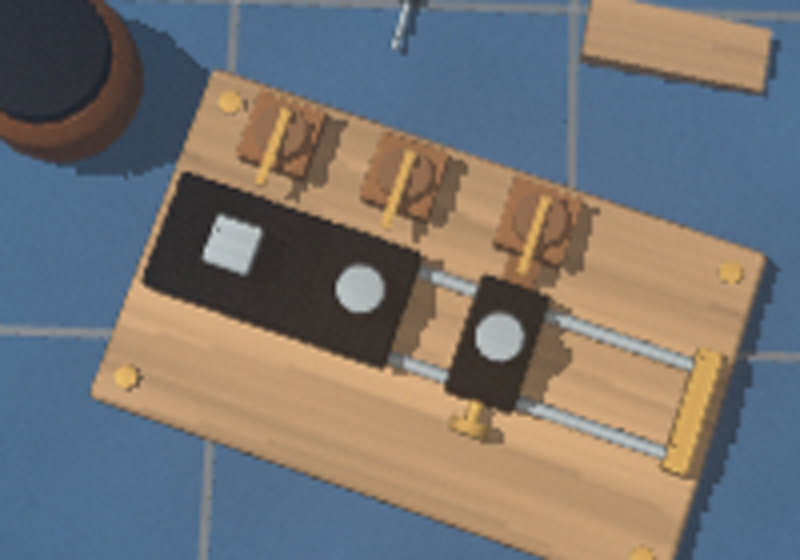

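View pics/crop2.png

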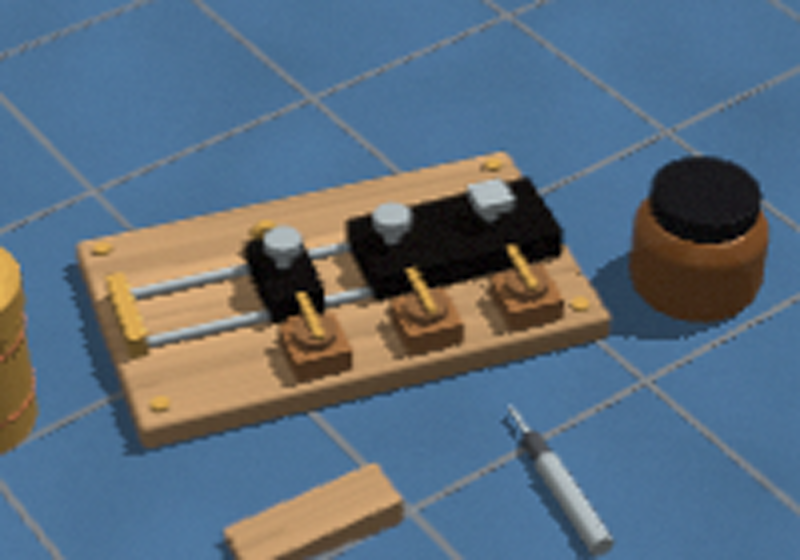

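The two pictures show the row of buttons. In the top crop the square is at (232,245), the fixed round at (360,288) and the sliding round at (499,336). In the scene crop the rounds are at (391,215) and (282,240). Next I'll refine these with blob centroids.

Run:
```python
from h import *
from scipy.spatial.transform import Rotation as R
np.set_printoptions(precision=4,suppress=True)
res={}
for n,c in(("top",[(310,292),(344.5,304),(278,281)]),("scene",[(307.5,233),(280.3,239.5),(332.7,228)])):
    p=viewer.camera(n); im=p["frame"].astype(int)
    hsv=cv2.cvtColor(p["frame"],cv2.COLOR_RGB2HSV)
    for k,(u,v) in zip("FSQ",c):
        ys,xs=np.mgrid[int(v)-7:int(v)+8,int(u)-7:int(u)+8]
        m=((hsv[ys,xs,2]>(120 if n=="top" else 150))&(hsv[ys,xs,1]<60)).astype(np.uint8)
        _,l=cv2.connectedComponents(m); m=l==l[7,7]
        uv=(xs[m].mean(),ys[m].mean()); P=ray(p,uv,.052); res[n+k]=P; print(n,k,m.sum(),uv,P)
for n in("top","scene"):
    F,S,Q=[res[n+k][:2] for k in "FSQ"]
    print(n,np.linalg.norm(F-S),np.linalg.norm(F-Q),np.degrees(np.arctan2(*(Q-S)[::-1])))
o=telemetry.get_obs(); print(R.from_quat(o["ee_rot"]).as_matrix())
```

```text
top F 109 (np.float64(309.58715596330273), np.float64(291.88990825688074)) [0.5644 0.0889 0.052 ]
top S 110 (np.float64(344.3181818181818), np.float64(303.8909090909091)) [0.547  0.0327 0.052 ]
top Q 142 (np.float64(277.46478873239437), np.float64(280.66901408450707)) [0.5809 0.1415 0.052 ]
scene F 37 (np.float64(307.5945945945946), np.float64(232.94594594594594)) [0.5666 0.0868 0.052 ]
scene S 42 (np.float64(280.3095238095238), np.float64(238.92857142857142)) [0.5493 0.0304 0.052 ]
scene Q 51 (np.float64(332.0), np.float64(227.68627450980392)) [0.5828 0.1384 0.052 ]
top 0.058828793873355455 0.05512341048044495 72.71646612341954
scene 0.05897158479411697 0.05412412578722994 72.75783872439108
[[ 0.     -0.9569  0.2906]
 [ 0.0001  0.2906  0.9569]
 [-1.      0.      0.0001]]
```

```bash
python3 -m crank '[[0.48,[2.08,-2.99,0],[0,0,0]],[0.48,[2.08,-2.99,0],[0,0,0]],[0.48,[2.08,-2.99,0],[0,0,0]],[0.48,[2.08,-2.99,0],[0,0,0]],[0.48,[2.08,-2.99,0],[0,0,0]],[0.48,[2.08,-2.99,0],[0,0,0]],[0.48,[2.08,-2.99,0],[0,0,0]],[0.48,[2.08,-2.99,0],[0,0,0]],[0.48,[2.08,-2.99,0],[0,0,0]],[0.48,[2.08,-2.99,0],[0,0,0]],[0.48,[2.08,-2.99,0],[0,0,0]],[0.48,[2.08,-2.99,0],[0,0,0]]]' 20
```

```text
clock: 2.1
position: [0.4319, 0.2377, 0.2317]
ee_rot: [-0.421, 0.568, 0.421, 0.568]
ft_force: [1.4, 0.7, 0.4]
grip_width: 0.528
```

```bash
python3 -m crank '[[0.48,[2.08,-2.97,0],[0,0,0]],[0.48,[2.08,-2.97,0],[0,0,0]],[0.48,[2.08,-2.97,-1.8],[0,0,0]],[0.48,[2.08,-2.97,-1.8],[0,0,0]],[0.48,[2.08,-2.97,-1.8],[0,0,0]],[0.48,[2.08,-2.97,-1.8],[0,0,0]],[0.48,[0,0,-2],[0,0,0]],[0.48,[0,0,-1.5],[0,0,0]],[0.48,[0,0,0],[0,0,0]],[0.48,[0,0,0],[0,0,0]]]'
python3 - <<'E'
from h import *
o=telemetry.get_obs(); print(o["position"],o["grip_width"])
for n,r in(("top",(200,210)),("scene",(150,210))):
    p=viewer.camera(n); print(n,proj(p,o["position"]))
    a=p["frame"][r[0]:r[0]+150,r[1]:r[1]+200]; save(n+'2.png',cv2.resize(a,None,fx=4,fy=4,interpolation=2))
E
```

```text
clock: 2.93
position: [0.5556, 0.0612, 0.1241]
ee_rot: [-0.421, 0.568, 0.421, 0.568]
ft_force: [-0.6, 0.5, 1.0]
grip_width: 0.519
[0.55558076 0.06115068 0.12411828] 0.5189381443680172
top [326.94400781 291.46609833]
scene [293.84323533 206.70914297]
```

View pics/scene2.png

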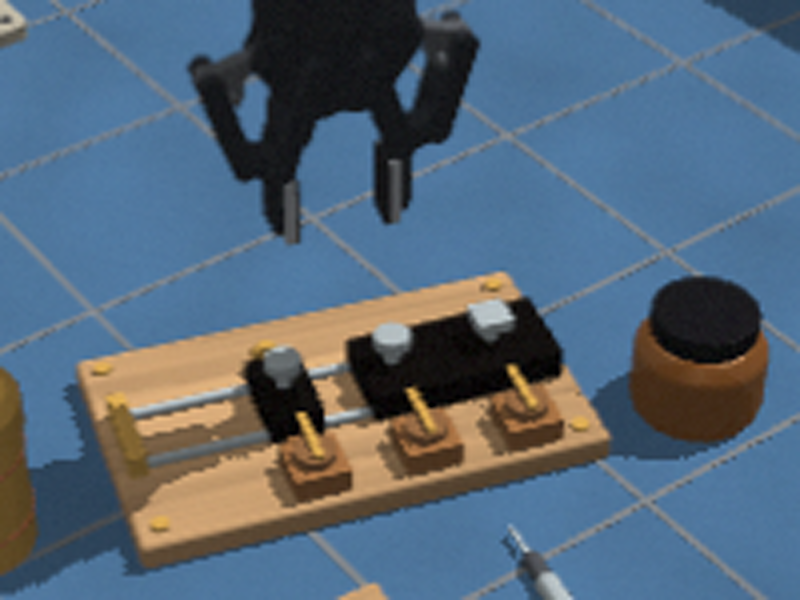

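View pics/top2.png

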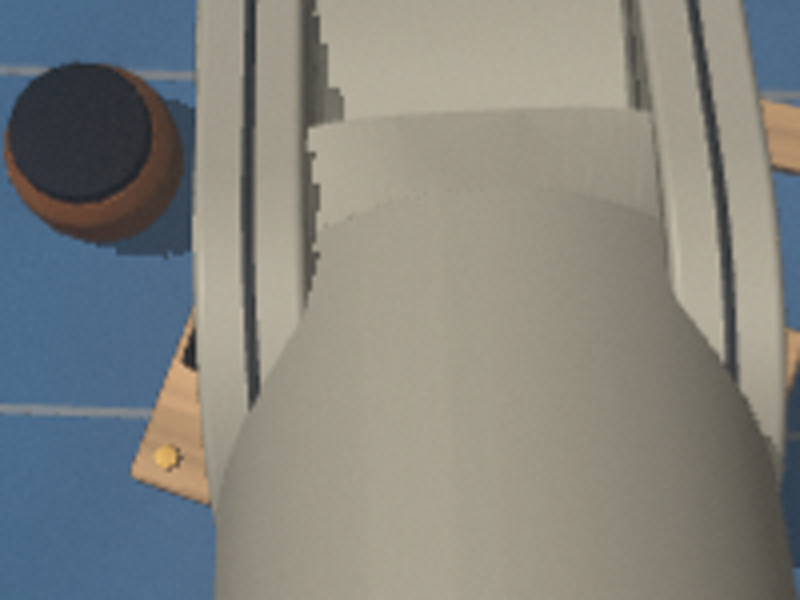

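Scene crop: the fingertips are at about (283,240) and (391,220), and the buttons at (282,362) and (391,340), so the spacing and line match. The arm hides the jig in the top view. I'll go down to just above the buttons.

```bash
python3 -m crank '[[0.465,[0.1,-0.15,-1.5],[0,0,0]],[0.465,[0,0,-1.5],[0,0,0]],[0.465,[0,0,-1.5],[0,0,0]],[0.465,[0,0,-1],[0,0,0]],[0.465,[0,0,-0.6],[0,0,0]],[0.465,[0,0,0],[0,0,0]],[0.465,[0,0,0],[0,0,0]],[0.465,[0,0,0],[0,0,0]]]'
python3 - <<'E'
from h import *
o=telemetry.get_obs(); print(o["position"],o["grip_width"],o["ft_force"])
p=viewer.camera("scene")
a=p["frame"][180:280,230:370]; save('scene3.png',cv2.resize(a,None,fx=5.5,fy=5.5,interpolation=2))
E
```

```text
clock: 3.7
position: [0.5576, 0.0597, 0.0643]
ee_rot: [-0.421, 0.568, 0.421, 0.568]
ft_force: [0.4, 0.3, 0.9]
grip_width: 0.538
[0.55758598 0.05970932 0.06431529] 0.5378985264200624 [0.42242631 0.27505536 0.85674769]
```

View pics/scene3.png

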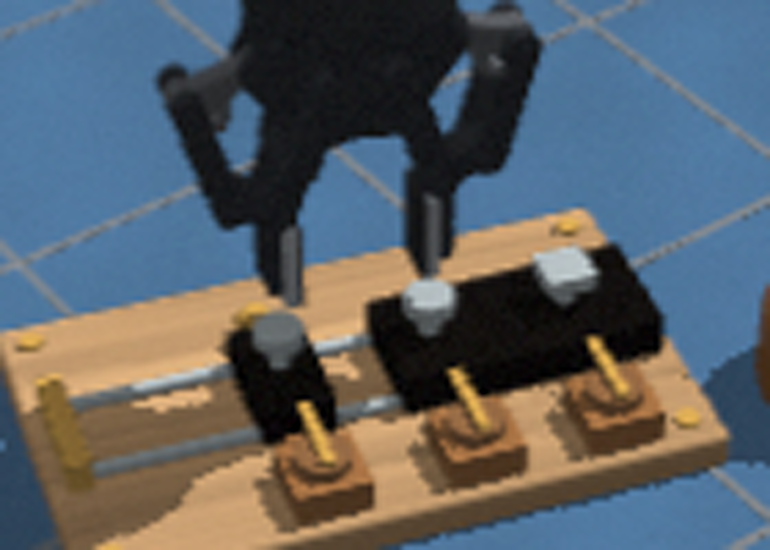

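Scene crop: the fingertips (280,295) and (430,270) hang directly above the discs (278,330) and (430,298). I'll lower in small steps and watch the force.

```bash
python3 -m crank '[[0.465,[0,0,-0.4],[0,0,0]],[0.465,[0,0,-0.4],[0,0,0]],[0.465,[0,0,-0.4],[0,0,0]],[0.465,[0,0,0],[0,0,0]],[0.465,[0,0,0],[0,0,0]]]';python3 -m crank '[[0.465,[0,0,-0.3],[0,0,0]],[0.465,[0,0,0],[0,0,0]],[0.465,[0,0,0],[0,0,0]]]';python3 -m crank '[[0.465,[0,0,-0.3],[0,0,0]],[0.465,[0,0,0],[0,0,0]],[0.465,[0,0,0],[0,0,0]]]'
```

```text
clock: 4.17
position: [0.5567, 0.0595, 0.0509]
ee_rot: [-0.421, 0.568, 0.421, 0.568]
ft_force: [0.2, -0.0, 1.2]
grip_width: 0.531
clock: 4.42
position: [0.5572, 0.0595, 0.0486]
ee_rot: [-0.421, 0.568, 0.421, 0.568]
ft_force: [0.2, -0.2, 4.7]
grip_width: 0.538
clock: 4.67
position: [0.5573, 0.0596, 0.0458]
ee_rot: [-0.421, 0.568, 0.421, 0.568]
ft_force: [-1.5, -0.3, 6.3]
grip_width: 0.533
```

```bash
python3 -m crank '[[0.465,[0,0,-0.3],[0,0,0]],[0.465,[0,0,0],[0,0,0]],[0.465,[0,0,0],[0,0,0]]]';python3 -m crank '[[0.465,[0,0,-0.2],[0,0,0]],[0.465,[0,0,0],[0,0,0]],[0.465,[0,0,0],[0,0,0]]]'; python3 -m crank '[[0.465,[0,0,-0.1],[0,0,0]],[0.465,[0,0,0],[0,0,0]],[0.465,[0,0,0],[0,0,0]]]'
```

```text
clock: 4.92
position: [0.5574, 0.0595, 0.0429]
ee_rot: [-0.421, 0.568, 0.421, 0.568]
ft_force: [-2.5, -0.8, 7.3]
grip_width: 0.528
clock: 5.17
position: [0.5574, 0.0596, 0.0417]
ee_rot: [-0.421, 0.568, 0.421, 0.568]
ft_force: [-4.9, -0.7, 17.3]
grip_width: 0.531
clock: 5.42
position: [0.5575, 0.0596, 0.0416]
ee_rot: [-0.421, 0.568, 0.421, 0.569]
ft_force: [-11.0, -1.6, 26.3]
grip_width: 0.537
```

```bash
python3 -m crank '[[0.465,[0,0,0],[0,0,0]],[0.465,[0,0,0],[0,0,0]]]'
python3 - <<'E'
from h import *
o=telemetry.get_obs(); print(o["position"],o["torque"],o["ft_force"])
p=viewer.camera("scene")
a=p["frame"][200:275,240:345]; save('scene4.png',cv2.resize(a,None,fx=7.5,fy=7.5,interpolation=2))
E
```

```text
clock: 5.58
position: [0.5574, 0.0596, 0.0416]
ee_rot: [-0.421, 0.568, 0.421, 0.569]
ft_force: [-10.4, -1.4, 26.6]
grip_width: 0.534
[0.55744874 0.05960101 0.04155259] [-0.26142186  2.31071131 -0.00244964] [-10.39034773  -1.36158163  26.59446636]
```

View pics/scene4.png

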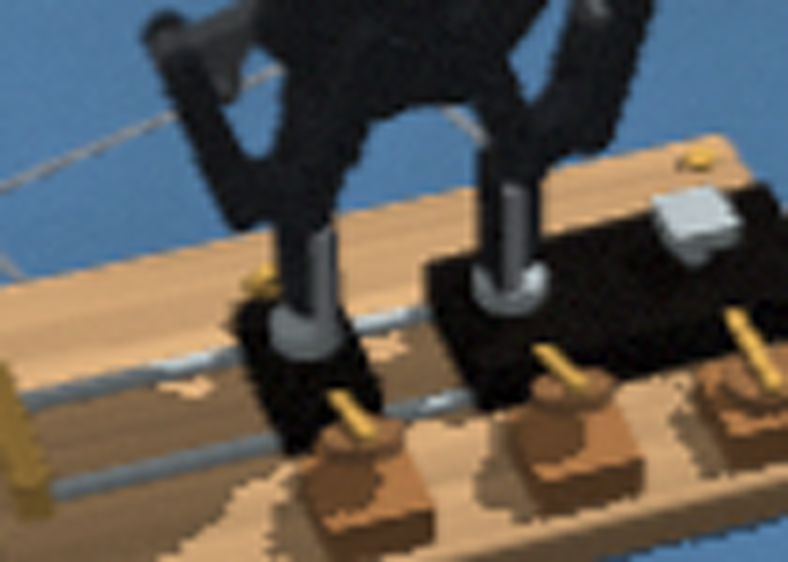

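Scene crop: the tips sit on both discs at (305,330) and (510,285). Both discs are down near the ebony and both pallets are lifted, while the square (697,215) is still up. Holding.

```bash
python3 -m crank '[[0.465,[0,0,0],[0,0,0]],[0.465,[0,0,0],[0,0,0]],[0.465,[0,0,0],[0,0,0]],[0.465,[0,0,0],[0,0,0]],[0.465,[0,0,0],[0,0,0]],[0.465,[0,0,0],[0,0,0]],[0.465,[0,0,0],[0,0,0]],[0.465,[0,0,0],[0,0,0]],[0.465,[0,0,0],[0,0,0]],[0.465,[0,0,0],[0,0,0]],[0.465,[0,0,0],[0,0,0]],[0.465,[0,0,0],[0,0,0]]]'
python3 -m crank '[[0.465,[0,0,0],[0,0,0]],[0.465,[0,0,0],[0,0,0]],[0.465,[0,0,0],[0,0,0]],[0.465,[0,0,0],[0,0,0]],[0.465,[0,0,0],[0,0,0]],[0.465,[0,0,0],[0,0,0]],[0.465,[0,0,0],[0,0,0]],[0.465,[0,0,0],[0,0,0]],[0.465,[0,0,0],[0,0,0]],[0.465,[0,0,0],[0,0,0]],[0.465,[0,0,0],[0,0,0]],[0.465,[0,0,0],[0,0,0]]]'
python3 -m crank '[[0.465,[0,0,0],[0,0,0]],[0.465,[0,0,0],[0,0,0]],[0.465,[0,0,0],[0,0,0]],[0.465,[0,0,0],[0,0,0]],[0.465,[0,0,0],[0,0,0]],[0.465,[0,0,0],[0,0,0]],[0.465,[0,0,0],[0,0,0]],[0.465,[0,0,0],[0,0,0]],[0.465,[0,0,0],[0,0,0]],[0.465,[0,0,0],[0,0,0]],[0.465,[0,0,0],[0,0,0]],[0.465,[0,0,0],[0,0,0]]]'
```

```text
clock: 6.63
position: [0.5574, 0.0596, 0.0416]
ee_rot: [-0.421, 0.568, 0.421, 0.569]
ft_force: [-9.9, -0.1, 26.2]
grip_width: 0.539
clock: 7.63
position: [0.5575, 0.0596, 0.0416]
ee_rot: [-0.421, 0.568, 0.421, 0.569]
ft_force: [-10.3, -1.5, 26.3]
grip_width: 0.534
clock: 8.63
position: [0.5574, 0.0596, 0.0416]
ee_rot: [-0.421, 0.568, 0.421, 0.569]
ft_force: [-10.6, -1.4, 27.0]
grip_width: 0.533
```

```bash
python3 -m crank '[[0.465,[0,0,0.3],[0,0,0]],[0.465,[0,0,0.4],[0,0,0]],[0.465,[0,0,0.5],[0,0,0]],[0.465,[0,0,1.5],[0,0,0]],[0.465,[0,0,2.5],[0,0,0]],[0.465,[0,0,3],[0,0,0]],[0.465,[0,0,3],[0,0,0]],[0.465,[0,0,3],[0,0,0]],[0.465,[0,0,1.5],[0,0,0]],[0.465,[0,0,0],[0,0,0]],[0.465,[0,0,0],[0,0,0]]]'
python3 - <<'E'
from h import *
p=viewer.camera("scene")
a=p["frame"][170:320,190:400]; save('scene5.png',cv2.resize(a,None,fx=3.8,fy=3.8,interpolation=2))
for t in("canister","jar","pin_vise","wedge","block_mid"):
    r=mark_of(t,p)[0]; print(t,r["conf"],w(p,r["location"]))
E
```

```text
clock: 9.55
position: [0.5572, 0.0597, 0.1968]
ee_rot: [-0.421, 0.568, 0.421, 0.568]
ft_force: [-0.4, 0.2, -0.9]
grip_width: 0.533
canister 0.77 [ 5.20047648e-01 -1.44445413e-01  1.63805086e-04]
jar 0.81 [ 0.65329492  0.22169455 -0.00309098]
pin_vise 0.79 [0.7310731  0.0649902  0.00191623]
wedge 0.82 [ 0.68204156 -0.04741288  0.00268761]
block_mid 0.98 [0.54514768 0.03109445 0.0246194 ]
```

View pics/scene5.png

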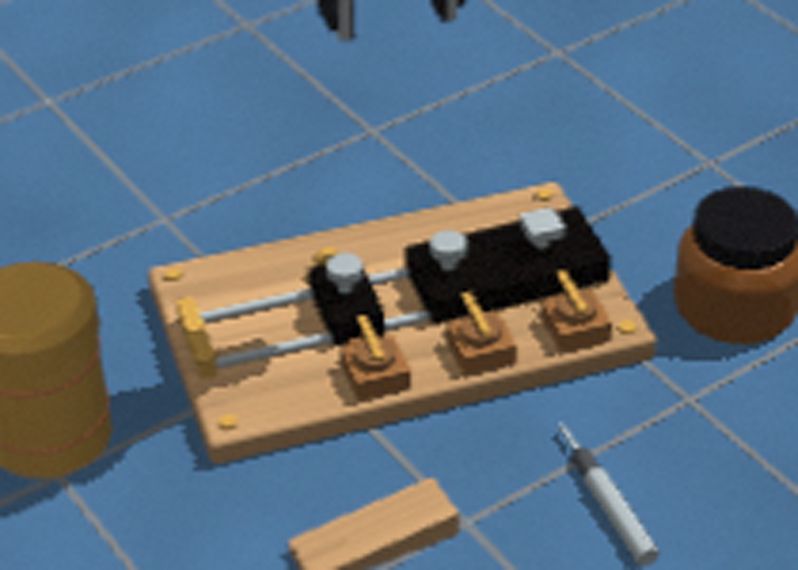

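The buttons at (345,270), (448,247) and (543,225) are all up, and the gripper is clear at the top of the picture. The block and bystanders haven't moved, so I'm handing in.

```bash
python3 -c "
from workcell import manip; print(manip.hand_in())"
```

```text
the job is handed in; nothing more can be done
None
```

I pressed both round buttons down together, one fingertip on each, with the jaws set about 59 mm apart along the row. They stayed at the bottom from about 5.2 s to 8.7 s on the robot's clock, roughly 3.4 s. I then let them spring back, raised the gripper to 0.197 m and handed the job in at about 9.6 s. The hand-in reported no verdict.

- **While pressed:** Contact came at a tool height of about 0.049 m and the bottom at 0.0416 m, where the force climbed to about 26 N. There was a steady sideways push of about 10 N across the row and under 2 N along world y. The picture showed both discs down, both pallets lifted and the square button up.
- **At the end:** The last picture showed all three buttons up and the gripper clear.
- **Nothing else moved:** The networks put the bystanders and the sliding block within about 4 mm of where they stood at the start, which is within the networks' own error.
- **Not measured:** The button travel itself could not be read. "Fully down" rests on the force rise, the tool height and the picture. The top camera was blocked by the arm, so checks during and after the press used the scene camera only.

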